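# Rap the wedged spacer out of the upturned mould

### The job

The steel mould stands upturned on the bench with its last brass spacer still wedged inside. Keeping it mouth down, hold it over the knock-out stand and rap its mouth flange on the middle of the two rails, again and again if needed, until the spacer drops between the rails into the catch tray; then stand the empty mould, still mouth down, on the cork mat and let go. Leave the spacer in the tray and do not disturb the other things on the bench.

Things in the scene. Friction and masses are not known exactly. Their poses are not given: they have to be found in the camera images.
- mould: Loose plain steel pot, 0.40 kg, standing upturned: a smooth cylinder 52 mm across, 110 mm tall, closed at the top, with a round flange 84 mm across and 8 mm thick at its open mouth, below; bore 44 mm. Origin: centre of the mouth plane (flange underside), z up along the axis to the closed end. Best gripped round the cylinder 75 to 85 mm above the mouth.
- puck: Loose solid brass disc, 36 mm across, 24 mm tall, about 0.1 kg. Origin: centre of its underside, z up. Starts hidden in the mould, underside 45 mm above the mouth, held near its top edge by three sprung pads (friction about six times its weight). Calm carrying and setting down do not move it; a firm rap that stops dead slides it down; after about 6 mm it falls. 1 to 5 raps at 0.2 m/s do it.
- knock_stand: Fixed stand: a square aluminium catch tray 140 x 140 mm, walls 30 mm high, floor 4 mm thick, and above it two flat steel rails along the stand's x axis, 140 mm long, 16 mm wide, 56 mm clear gap between them, tops 68 mm above the bench. Origin: centre of its underside, z up. The mould's flange spans both rails; the spacer falls between them.
- rail_centre (a point): Point on the knock-out stand midway between the two rails, at the level of their tops: where the centre of the mould's mouth should strike.
- cork_mat: Fixed square cork mat 140 x 140 mm, 5 mm thick, lying on the bench. Origin at the centre of its underside, z up.
- test_cup: Bystander: loose dull yellow metal cup 58 mm in diameter, 40 mm tall. Origin at the centre of its underside.
- cutter_ring: Bystander: loose low steel ring dish 67 mm in diameter, 20 mm tall. Origin at the centre of its underside.
- stopwatch: Bystander: loose grey stopwatch 70 x 62 x 18 mm lying flat. Origin at the centre of its underside.
Not all that is in view belongs to the job. What is shaped like the knock_stand but orange is not meant.

How it is judged:
By the outcome, as a careful person would: the job done as asked, in the order asked, and still so for the second after the job is handed in, with the robot touching nothing.
It also fails if it takes over 45 s, if anything falls off the work surface, if the arm or the gripper's body presses on something with over 40 N, if the wrist force passes 120 N, or if a joint passes its speed limit or range.

### The arm

A 6-joint arm with a two-finger parallel gripper is mounted at the origin on the work surface; the furniture and walls round the work are solid. World frame = base frame: x ahead of the robot, y to its left, z up, the work surface at z = 0. Lengths are in mm, angles in rad, forces in N, time in s.
With the tool pointing down it reaches from about 350 to 775 mm from the base axis. Payload 7.3 kg.
Tool frame: the origin (TCP) lies at the very end of the fingers, on their centre line; the grasp point (between the pads) lies 19 mm behind it; x points along the fingers, y is the direction in which the jaws open and shut, and the axes are right-handed (so a half turn about x gives the same grasp; the last joint's range is limited). The gripper opens to 92 mm and grips with 3 to 60 N. Pads are 19 mm wide; open, the fingers measure 130 mm over their backs; the gripper's body (75 mm by 190 mm) begins 47 mm behind the grasp point.
Start: joints at [-1.445, 0.342, 1.524, -0, 1.275, -0.146], TCP at [140.967, -505.74, 226.741] pointing down, gripper open.
Joint ranges: [-2.53, 2.53], [-0.77, 2.02], [0.04, 2.7], [-1, 4.14], [0.28, 2.66], [-3.11, 3.11]. Speed limits (rad/s): [2.57, 2.57, 3.14, 3.14, 3.14, 3.14].

### API

Orientations are given as [roll, pitch, yaw] about the fixed x, y, z axes, in that order (R = Rz(yaw) Ry(pitch) Rx(roll)).
In Python, from plant import sensors, capture, bot gives the robot as it stands.
- The arm moves only by the shell command python3 -m crank 'ROWS' [OPENING]. ROWS is JSON, a list of rows, each an object of numbers: "dx", "dy", "dz": the shift along the tool's x, y, z in cm; "spin": the turn about the tool's x in rad. A call has 1 to 20 rows; each row is the pose to reach, as a shift and turn from the pose commanded when the call began, along the tool's axes at that moment; what a row does not reach only later rows make up. A row lasts 1/12 s, in which the tool goes at most 41.7 mm and 7.16 degrees, less where a joint would pass 70% of its speed; a pose out of reach is approached as far as the arm can. A call with a gripper value outside its range is refused whole. OPENING is the opening in per cent of the stroke, from 0 (shut) to 100 (fully open), set as the call begins (- or left out, the last holds). The fingers move at their own pace and stop on an object; the grip force is fixed at half the most. Time passes only in rows, so rows that repeat a pose let the fingers close. It gives the time, the measured TCP pose, the force and the opening at its end, in the units of the state.
- sensors.get_obs(): the state, without advancing time (a new reading comes with each control period).
- capture(name): name is "scene" or "top" or "wrist"; returns a dict with "frame" (480x640x3 uint8, blue, green, red), "vfov" (degrees; the focal length in pixels is half the picture's height over the tangent of half this angle, whatever the lens; pixels are square), "cx", "cy" (the principal point, pixels), "view" (4x4, takes a point from world to camera coordinates); the wrist camera has in their place "mount" (4x4, takes a point from camera to tool coordinates, whose origin is the TCP and whose axes are the tool frame's). Camera axes: x right, y down, z forward; pixel columns grow to the right and rows downward; lengths in mm; the calibration is good to about 2 mm. A picture is of the moment at which its call begins: read the wrist's pose just before it. There is no depth.
- bot.close_job(): hands the job in, once; it reports no verdict.
The state is a dict: "time": time; "joint_positions": joint angles; "dq": joint speeds; "tau": joint torques, N m; "tool_pos": TCP position; "tcp_rot": TCP orientation; "contact_force": force on the tool from outside, world axes, zero at the start; "moment": the same for the moment, N m; "grip_width": finger opening in mm.
Only numpy, scipy, OpenCV 4.12 (cv2) and the standard library are available. Lean on these libraries where they do the work, as an engineer would, in place of code of your own. Each camera call takes 0.05 s, during which the arm holds its last target.

## Working session

There is one attempt and no reset: what is moved stays moved. The work goes in short steps, Python scripts to look and compute and a shell command to move; the robot and the scene stay as the last step left them, time stands still between calls to the robot, and variables do not carry over. Pictures are saved under pics/ and viewed, and the job is handed in when it is done.

```bash
ls; mkdir -p pics; python3 - <<'E'
from plant import sensors, capture, bot
import cv2
print(sensors.get_obs())
for n in ("scene","top","wrist"):
    c=capture(n); cv2.imwrite(f"pics/{n}0.png",c["frame"])
    print(n,{k:v for k,v in c.items() if k!="frame"})
E
```

```text
pics
{'time': 0.0, 'joint_positions': array([-1.44501308e+00,  3.42738087e-01,  1.52502502e+00,  3.97222182e-05,
        1.27539952e+00, -1.45989644e-01]), 'dq': array([ 0.00087455,  0.0003184 ,  0.00137042, -0.00077336,  0.00152204,
        0.00140197]), 'tau': array([ 1.26172155e-03, -4.31232584e+01, -2.44222766e+01,  7.19306013e-02,
        5.56878909e-02, -1.11565437e-04]), 'tool_pos': array([ 140.91731713, -505.30902861,  226.03419981]), 'tcp_rot': array([-1.74097505,  1.5692259 ,  1.6723789 ]), 'contact_force': array([-0.71024374, -1.14488472,  0.27878707]), 'moment': array([-0.03427758,  0.00967165, -0.00715931]), 'grip_width': 91.76005947259432}
scene {'vfov': 51.06149978398782, 'cx': 320.3577224715623, 'cy': 246.619816288628, 'view': array([[-6.20772141e-01,  7.83873433e-01, -1.35790157e-02,
         5.10578171e+02],
       [ 5.65339304e-01,  4.35574293e-01, -7.00475915e-01,
        -2.27876211e+02],
       [-5.43169790e-01, -4.42512685e-01, -7.13546847e-01,
         1.49293245e+03],
       [ 0.00000000e+00,  0.00000000e+00,  0.00000000e+00,
         1.00000000e+00]])}
top {
[... 162 characters left out ...]
73e+02],
       [-9.90278809e-01,  2.16924802e-02, -1.37394749e-01,
         6.19380172e+02],
       [ 1.37424846e-01, -1.04261314e-04, -9.90512191e-01,
         1.50216689e+03],
       [ 0.00000000e+00,  0.00000000e+00,  0.00000000e+00,
         1.00000000e+00]])}
wrist {'vfov': 60.4092307529546, 'cx': 313.3455494487585, 'cy': 242.40329978311217, 'mount': array([[-9.21749897e-05, -2.55923467e-01,  9.66697042e-01,
        -1.59499736e+02],
       [ 9.99999989e-01, -1.34603144e-04,  5.97155911e-05,
         1.76845486e-02],
       [ 1.14837840e-04,  9.66697037e-01,  2.55923477e-01,
        -6.97151132e+01],
       [ 0.00000000e+00,  0.00000000e+00,  0.00000000e+00,
         1.00000000e+00]])}
```

View pics/scene0.png

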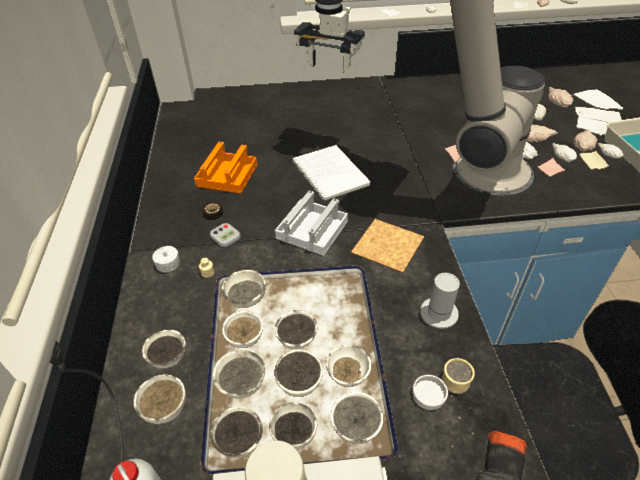

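View pics/top0.png

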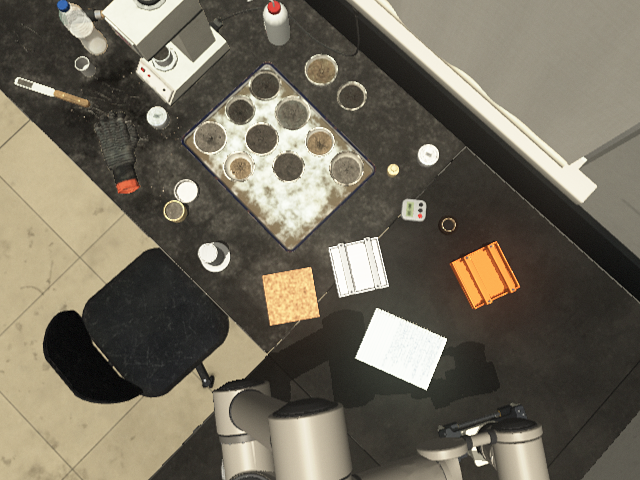

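View pics/wrist0.png

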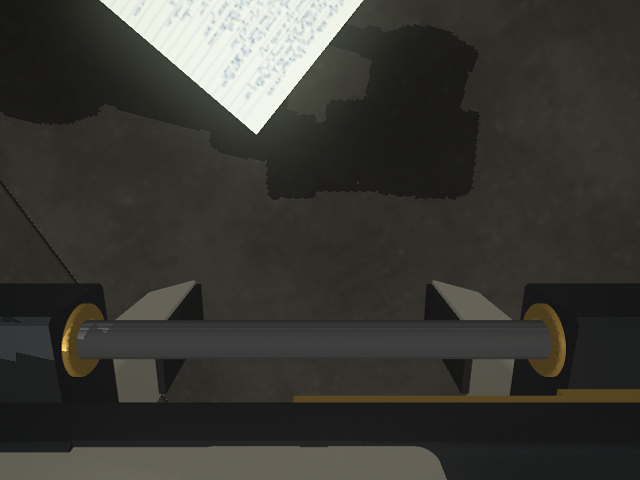

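The scene and top pictures show the mould at scene (440,300) and top (213,256), the grey stand at (312,223) and (358,266), and the cork mat at (388,243) and (291,296). The orange stand at top (485,275) is the decoy. Next I'll measure these.

```bash
cat > h.py <<'E'
from plant import sensors, capture, bot
import cv2, numpy as np
from scipy.spatial.transform import Rotation as Ro
def K(c):
    f=240/np.tan(np.radians(c["vfov"])/2); return np.array([[f,0,c["cx"]],[0,f,c["cy"]],[0,0,1]])
def view(c,obs=None):
    if "view" in c: return c["view"]
    T=np.eye(4);T[:3,:3]=Ro.from_euler('xyz',obs["tcp_rot"]).as_matrix();T[:3,3]=obs["tool_pos"]
    return np.linalg.inv(T@c["mount"])
def ray(c,V,uv):
    d=np.linalg.inv(K(c))@np.array([uv[0],uv[1],1.]); R=V[:3,:3]; return -R.T@V[:3,3],R.T@d
def onz(c,V,uv,z):
    o,d=ray(c,V,uv); return o+d*(z-o[2])/d[2]
def proj(c,V,p):
    q=V[:3,:3]@np.array(p,float)+V[:3,3]; q=K(c)@q; return q[:2]/q[2]
def tri(a,b):
    (o1,d1),(o2,d2)=a,b
    A=np.stack([d1,-d2],1); s=np.linalg.lstsq(A,o2-o1,rcond=None)[0]
    p,q=o1+s[0]*d1,o2+s[1]*d2; return (p+q)/2,np.linalg.norm(p-q)
E
python3 - <<'E'
from h import *
s=cv2.imread("pics/scene0.png");t=cv2.imread("pics/top0.png")
for n,im,(x,y,w,h) in (("cs_mould",s,(400,260,80,80)),("ct_mould",t,(180,225,70,60)),("cs_st",s,(265,180,100,80)),("ct_st",t,(315,225,85,80))):
    z=min(800/w,600/h); cv2.imwrite(f"pics/{n}.png",cv2.resize(im[y:y+h,x:x+w],None,fx=z,fy=z,interpolation=cv2.INTER_CUBIC)); print(n,z)
# mat by colour
for n,im in (("scene",s),("top",t)):
    hs=cv2.cvtColor(im,cv2.COLOR_BGR2HSV); m=cv2.inRange(hs,(8,70,120),(25,190,255))
    m=cv2.morphologyEx(cv2.morphologyEx(m,cv2.MORPH_CLOSE,np.ones((5,5))),cv2.MORPH_OPEN,np.ones((3,3)))
    c=capture(n);V=c["view"]
    for k in cv2.findContours(m,0,2)[0]:
        if cv2.contourArea(k)>500:
            r=cv2.minAreaRect(k); q=cv2.approxPolyDP(k,6,True)[:,0]
            print(n,r,[onz(c,V,p,5)[:2].round(0).tolist() for p in q], onz(c,V,r[0],5).round(1))
E
```

```text
cs_mould 7.5
ct_mould 10.0
cs_st 7.5
ct_st 7.5
scene ((359.4154357910156, 438.3231506347656), (38.450767517089844, 59.04053497314453), 82.87498474121094) [[844.0, 174.0], [913.0, 188.0], [946.0, 163.0], [935.0, 135.0], [969.0, 145.0], [900.0, 219.0]] [909.4 160.6   5. ]
scene ((160.25001525878906, 399.2500305175781), (34.64822769165039, 45.25482940673828), 45.0) [[1044.0, -181.0], [1072.0, -231.0], [1109.0, -225.0], [1126.0, -200.0], [1096.0, -155.0], [1062.0, -158.0]] [1085.8 -191.6    5. ]
scene ((459.0, 375.0), (34.0, 30.0), 90.0) [[659.0, 210.0], [718.0, 237.0], [710.0, 265.0], [651.0, 262.0], [640.0, 234.0]] [679.5 243.3   5. ]
scene ((346.5, 369.5), (25.0, 27.0), 90.0) [[809.0, 28.0], [836.0, 56.0], [806.0, 89.0], [779.0, 62.0]] [808.6  57.1   5. ]
scene ((588.5767822265625, 370.6420593261719), (87.65978240966797, 27.705324172973633), 63.74134063720703) [[474.0, 371.0], [481.0, 438.0], [551.0, 513.0], [408.0, 397.0]] [510.3 444.4   5. ]
scene ((238.19703674316406, 328.938232421875), (41.64619827270508, 63.351314544677734), 4.39870548248291) [[829.0, -282.0], [956.0, -172.0], [9
[... 2057 characters left out ...]
0, 341.0], [615.0, 346.0], [647.0, 386.0], [640.0, 445.0], [711.0, 442.0], [718.0, 496.0], [666.0, 460.0], [644.0, 504.0], [585.0, 513.0], [551.0, 490.0], [548.0, 509.0], [577.0, 524.0], [586.0, 575.0], [606.0, 556.0], [672.0, 610.0], [694.0, 676.0], [722.0, 675.0]] [357.7 361.9   5. ]
top ((322.5000305175781, 141.5), (41.01219177246094, 29.698484420776367), 45.0) [[960.0, -156.0], [924.0, -181.0], [913.0, -140.0], [874.0, -131.0], [856.0, -168.0], [896.0, -200.0], [872.0, -237.0]] [ 892.5 -173.     5. ]
top ((18.0, 127.5), (51.0, 36.0), 90.0) [[1032.0, 737.0], [1029.0, 763.0], [950.0, 733.0], [879.0, 746.0], [890.0, 724.0], [917.0, 734.0], [911.0, 696.0], [954.0, 655.0]] [954.1 707.    5. ]
```

Both views agree on the mat: centre about (453,-74), sides about 138 mm. Next come the crops of the mould and stand.

View pics/cs_mould.png

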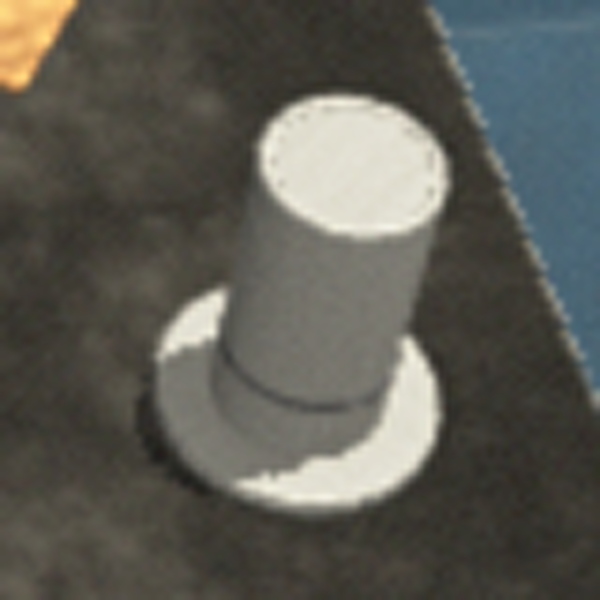

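View pics/ct_mould.png

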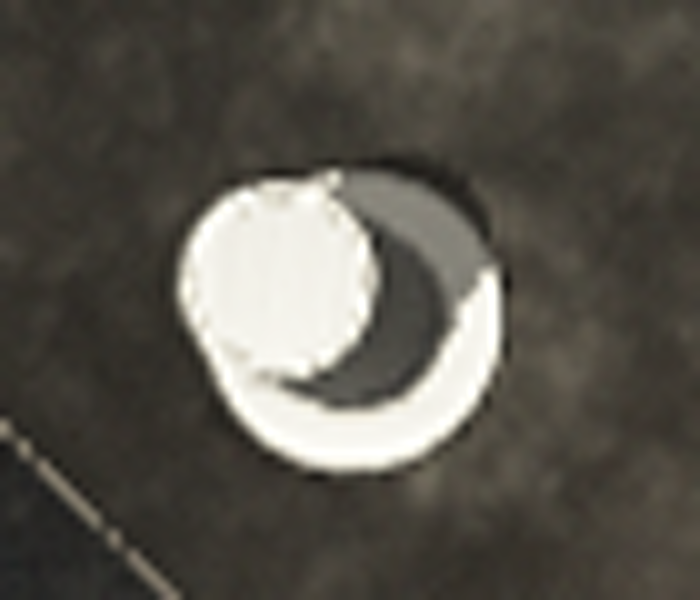

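View pics/cs_st.png

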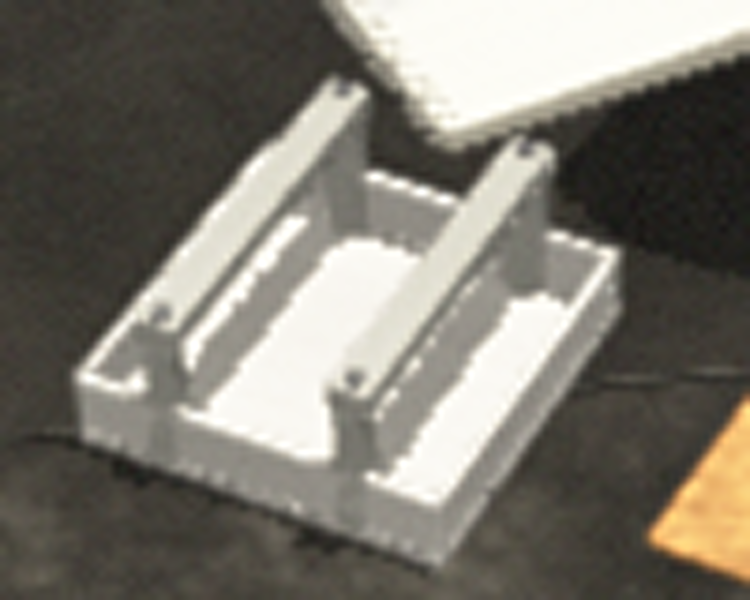

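View pics/ct_st.png

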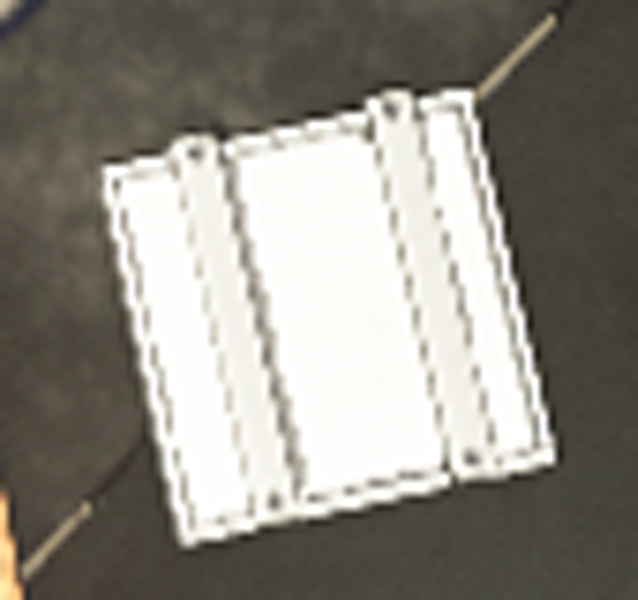

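```bash
python3 - <<'E'
from h import *
cs=capture("scene");ct=capture("top")
def S(x,y,o,z): return ((x+.5)/z-.5+o[0],(y+.5)/z-.5+o[1])
def two(n,a,b,z):
    p,e=tri(ray(cs,cs["view"],a),ray(ct,ct["view"],b))
    print(n,"scene",onz(cs,cs["view"],a,z)[:2].round(1),"top",onz(ct,ct["view"],b,z)[:2].round(1),"tri",p.round(1),"gap",e.round(1)); return p
two("cap",S(353,166,(400,260),7.5),S(278,278,(180,225),10),110)
two("flange",S(298,397,(400,260),7.5),S(353,320,(180,225),10),8)
P=[two("screw",S(*a,(265,180),7.5),S(*b,(315,225),7.5),68) for a,b in (((160,312),(196,152)),((355,378),(391,107)),((343,88),(277,500)),((525,150),(472,457)))]
# note pairing
print(np.mean(P,0))
E
```

```text
cap scene [565.4 134.2] top [567.1 134.3] tri [566.8 134.3 111.4] gap 0.7
flange scene [567.6 136.1] top [566.3 134.6] tri [566.3 135.3   6.1] gap 0.7
screw scene [ 596.6 -286.8] top [ 584.3 -215.9] tri [ 601.  -239.3   95.7] gap 62.4
screw scene [ 581.8 -215.7] top [ 599.1 -286.4] tri [ 582.4 -259.2   50.2] gap 68.1
screw scene [ 469.4 -312.3] top [ 459.3 -241.5] tri [ 477.4 -264.9   95. ] gap 62.1
screw scene [ 457.3 -241.1] top [ 473.1 -311.2] tri [ 455.9 -283.9   51.2] gap 67.5
[ 529.16200792 -261.81152116   73.04829398]
```

Both single-view readings at z=68 agree: the stand is centred at about (527.6,-263.9) with rail yaw about 0.197 rad and a 72 mm rail pitch. The mould is at (566.5,134.6), with heights 111 and 6 mm as expected. Now I'll work out the shift in tool axes.

```bash
cat >> h.py <<'E'
def go(target):
    o=sensors.get_obs(); R=Ro.from_euler('xyz',o["tcp_rot"]).as_matrix()
    d=R.T@(np.array(target)-o["tool_pos"])/10
    print("t",o["time"].__round__(2),"pos",o["tool_pos"].round(1),"F",o["contact_force"].round(1),"w",round(o["grip_width"],1),"| shift cm",d.round(2))
E
python3 - <<'E'
from h import *
o=sensors.get_obs();print(Ro.from_euler('xyz',o["tcp_rot"]).as_matrix().round(4))
go((566.5,134.6,200))
E
```

```text
[[-0.000e+00  2.684e-01 -9.633e-01]
 [ 3.000e-04 -9.633e-01 -2.684e-01]
 [-1.000e+00 -3.000e-04 -0.000e+00]]
t 0.35 pos [ 141.  -505.7  226.6] F [ 0.3  0.9 -0.4] w 91.9 | shift cm [  2.67 -50.25 -58.18]
```

```bash
python3 -m crank '[{"dx":1,"dy":-3,"dz":-3},{"dx":2,"dy":-6,"dz":-7},{"dx":2.7,"dy":-20,"dz":-23},{"dx":2.7,"dy":-30,"dz":-35},{"dx":2.7,"dy":-40,"dz":-46},{"dx":2.7,"dy":-50.2,"dz":-58.2},{"dx":2.7,"dy":-50.2,"dz":-58.2},{"dx":2.7,"dy":-50.2,"dz":-58.2},{"dx":2.7,"dy":-50.2,"dz":-58.2},{"dx":2.7,"dy":-50.2,"dz":-58.2},{"dx":2.7,"dy":-50.2,"dz":-58.2},{"dx":2.7,"dy":-50.2,"dz":-58.2},{"dx":2.7,"dy":-50.2,"dz":-58.2},{"dx":2.7,"dy":-50.2,"dz":-58.2},{"dx":2.7,"dy":-50.2,"dz":-58.2},{"dx":2.7,"dy":-50.2,"dz":-58.2},{"dx":2.7,"dy":-50.2,"dz":-58.2},{"dx":2.7,"dy":-50.2,"dz":-58.2},{"dx":2.7,"dy":-50.2,"dz":-58.2},{"dx":2.7,"dy":-50.2,"dz":-58.2}]' 100
python3 - <<'E'
from h import *
go((566.5,134.6,200))
o=sensors.get_obs();print(o["joint_positions"].round(3))
E
```

```text
t 0.35 pos [ 141.  -505.7  226.6] F [ 0.3  0.9 -0.4] w 91.9 | shift cm [  2.67 -50.25 -58.18]
[-1.445  0.342  1.524 -0.     1.275 -0.146]invalid input at $[0]: expected keys dx, dy, dz, spin
```

All four keys are required in each row.

```bash
python3 -m crank '[{"dx":1,"dy":-2,"dz":-2,"spin":0},{"dx":2,"dy":-5,"dz":-5,"spin":0},{"dx":2.7,"dy":-50.2,"dz":-58.2,"spin":0},{"dx":2.7,"dy":-50.2,"dz":-58.2,"spin":0},{"dx":2.7,"dy":-50.2,"dz":-58.2,"spin":0},{"dx":2.7,"dy":-50.2,"dz":-58.2,"spin":0},{"dx":2.7,"dy":-50.2,"dz":-58.2,"spin":0},{"dx":2.7,"dy":-50.2,"dz":-58.2,"spin":0},{"dx":2.7,"dy":-50.2,"dz":-58.2,"spin":0},{"dx":2.7,"dy":-50.2,"dz":-58.2,"spin":0},{"dx":2.7,"dy":-50.2,"dz":-58.2,"spin":0},{"dx":2.7,"dy":-50.2,"dz":-58.2,"spin":0},{"dx":2.7,"dy":-50.2,"dz":-58.2,"spin":0},{"dx":2.7,"dy":-50.2,"dz":-58.2,"spin":0},{"dx":2.7,"dy":-50.2,"dz":-58.2,"spin":0},{"dx":2.7,"dy":-50.2,"dz":-58.2,"spin":0},{"dx":2.7,"dy":-50.2,"dz":-58.2,"spin":0},{"dx":2.7,"dy":-50.2,"dz":-58.2,"spin":0},{"dx":2.7,"dy":-50.2,"dz":-58.2,"spin":0},{"dx":2.7,"dy":-50.2,"dz":-58.2,"spin":0}]' 100
python3 - <<'E'
from h import *
go((566.5,134.6,200))
o=sensors.get_obs();print(o["joint_positions"].round(3))
E
```

```text
time: 2.02
tool_pos: [569.0, 139.1, 198.9]
tcp_rot: [-2.499, 1.569, 0.919]
contact_force: [-0.8, -0.3, 0.5]
grip_width: 92.1
t 2.02 pos [569.  139.1 198.9] F [-0.8 -0.3  0.5] w 92.1 | shift cm [-0.11  0.36  0.37]
[0.108 0.474 1.396 0.002 1.27  1.402]
```

```bash
python3 - <<'E'
from h import *
go((566.5,134.6,200)); o=sensors.get_obs(); c=capture("wrist"); V=view(c,o); f=c["frame"].copy()
for p in ((566.5,134.6,110),(566.5,134.6,8)): 
    q=proj(c,V,p);print(q.round(0))
cv2.imwrite("pics/w1.png",f); go((566.5,134.6,200))
E
```

```text
t 2.02 pos [569.  139.1 198.9] F [-0.8 -0.3  0.5] w 92.1 | shift cm [-0.11  0.36  0.37]
[319. 254.]
[318. 221.]
t 2.07 pos [567.6 136.7 198.8] F [ 0.5 -0.5 -0.5] w 91.7 | shift cm [-0.12  0.17  0.16]
```

View pics/w1.png

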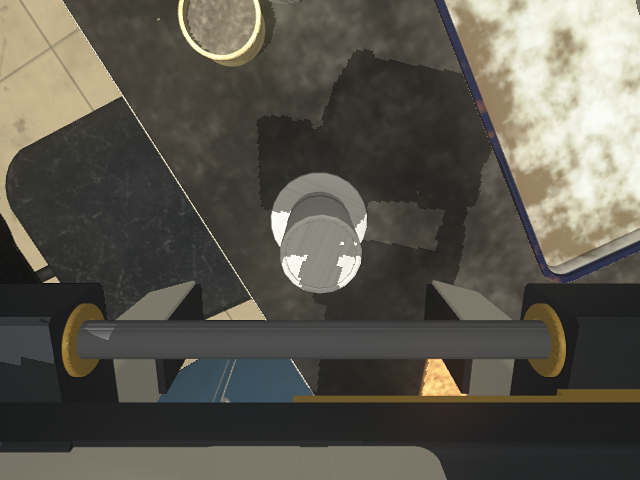

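The cap at (321,254) and flange at (319,220) match the predictions, so I'll descend and grip.

```bash
python3 -m crank '[{"dx":1.5,"dy":0,"dz":0,"spin":0},{"dx":4,"dy":0,"dz":0,"spin":0},{"dx":7,"dy":0,"dz":0,"spin":0},{"dx":10,"dy":0,"dz":0,"spin":0},{"dx":12,"dy":0,"dz":0,"spin":0},{"dx":13.2,"dy":0,"dz":0,"spin":0},{"dx":13.9,"dy":0,"dz":0,"spin":0},{"dx":13.9,"dy":0,"dz":0,"spin":0},{"dx":13.9,"dy":0,"dz":0,"spin":0},{"dx":13.9,"dy":0,"dz":0,"spin":0}]' 100
python3 -m crank '[{"dx":0,"dy":0,"dz":0,"spin":0},{"dx":0,"dy":0,"dz":0,"spin":0},{"dx":0,"dy":0,"dz":0,"spin":0},{"dx":0,"dy":0,"dz":0,"spin":0},{"dx":0,"dy":0,"dz":0,"spin":0},{"dx":0,"dy":0,"dz":0,"spin":0},{"dx":0,"dy":0,"dz":0,"spin":0},{"dx":0,"dy":0,"dz":0,"spin":0},{"dx":0,"dy":0,"dz":0,"spin":0},{"dx":0,"dy":0,"dz":0,"spin":0}]' 0
python3 - <<'E'
from h import *
go((527.6,-263.9,131+28))
E
```

```text
time: 2.9
tool_pos: [567.6, 133.8, 62.0]
tcp_rot: [2.889, 1.569, 0.018]
contact_force: [-0.7, -0.1, 0.3]
grip_width: 91.8
time: 3.73
tool_pos: [566.8, 134.1, 60.7]
tcp_rot: [1.485, 1.571, -1.384]
contact_force: [0.3, -0.7, 0.2]
grip_width: 51.7
t 3.73 pos [566.8 134.1  60.7] F [ 0.3 -0.7  0.2] w 51.7 | shift cm [-9.83 37.28 14.47]
```

Gripped at 51.7 mm. Now lift and carry calmly.

```bash
python3 -m crank '[{"dx":-0.3,"dy":0,"dz":0,"spin":0},{"dx":-1,"dy":0,"dz":0,"spin":0},{"dx":-2.2,"dy":0,"dz":0,"spin":0},{"dx":-3.6,"dy":0,"dz":0,"spin":0},{"dx":-5,"dy":0,"dz":0,"spin":0},{"dx":-6.4,"dy":0,"dz":0,"spin":0},{"dx":-7.8,"dy":0,"dz":0,"spin":0},{"dx":-9,"dy":0,"dz":0,"spin":0},{"dx":-9.7,"dy":0,"dz":0,"spin":0},{"dx":-10,"dy":0,"dz":0,"spin":0},{"dx":-10,"dy":0,"dz":0,"spin":0}]'
python3 -m crank '[{"dx":0,"dy":0.4,"dz":0.15,"spin":0},{"dx":0,"dy":1.3,"dz":0.5,"spin":0},{"dx":0,"dy":2.8,"dz":1.1,"spin":0},{"dx":0,"dy":4.8,"dz":1.9,"spin":0},{"dx":0,"dy":7.2,"dz":2.8,"spin":0},{"dx":0,"dy":9.8,"dz":3.8,"spin":0},{"dx":0,"dy":12.5,"dz":4.9,"spin":0},{"dx":0,"dy":15.3,"dz":5.9,"spin":0},{"dx":0,"dy":18.1,"dz":7,"spin":0},{"dx":0,"dy":20.9,"dz":8.1,"spin":0},{"dx":0,"dy":23.7,"dz":9.2,"spin":0},{"dx":0,"dy":26.5,"dz":10.3,"spin":0},{"dx":0,"dy":29.2,"dz":11.3,"spin":0},{"dx":0,"dy":31.6,"dz":12.3,"spin":0},{"dx":0,"dy":33.7,"dz":13.1,"spin":0},{"dx":0,"dy":35.3,"dz":13.7,"spin":0},{"dx":0,"dy":36.4,"dz":14.1,"spin":0},{"dx":0,"dy":37,"dz":14.4,"spin":0},{"dx":0,"dy":37.3,"dz":14.5,"spin":0},{"dx":0,"dy":37.3,"dz":14.5,"spin":0}]'
python3 - <<'E'
from h import *
o=sensors.get_obs()
cw=capture("wrist"); V=view(cw,o)
cs=capture("scene");ct=capture("top")
go((527.6,-263.9,161)); print(sensors.get_obs()["joint_positions"].round(2))
for p in ((596.6,-286.6,68),(582.8,-215.8,68),(471,-311.8,68),(458.3,-241.3,68)): print(proj(cw,V,p).round(0))
cv2.imwrite("pics/w2.png",cw["frame"])
a=cs["frame"][130:280,240:390];b=ct["frame"][200:320,290:430]
cv2.imwrite("pics/s2.png",np.hstack([cv2.resize(a,(400,400)),cv2.resize(b,(400,343))[:343]] if 0 else [cv2.resize(a,(400,400)),cv2.resize(b,(400,400))]))
E
```

```text
time: 4.65
tool_pos: [566.9, 134.1, 161.1]
tcp_rot: [2.856, 1.57, -0.014]
contact_force: [-0.8, -0.0, -5.3]
grip_width: 51.0
time: 6.32
tool_pos: [527.0, -264.2, 160.4]
tcp_rot: [-0.907, 1.57, 2.506]
contact_force: [-0.0, -0.2, -3.9]
grip_width: 51.1
t 6.47 pos [ 527.4 -263.1  160.7] F [ 0.2 -0.2 -5.1] w 50.9 | shift cm [-0.03  0.08  0.  ]
[-0.59  0.52  1.44  0.    1.19  0.7 ]
[381. 148.]
[260. 138.]
[359. 342.]
[253. 333.]
```

View pics/w2.png

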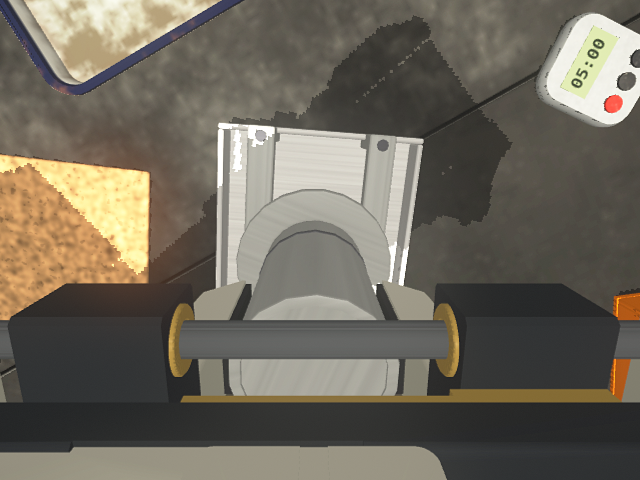

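View pics/s2.png

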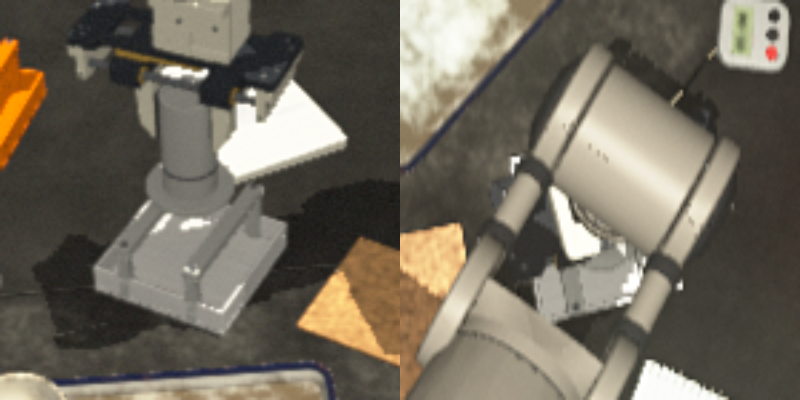

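The mould hangs centred over the rails. In the wrist view the screws at (383,145) and (260,135) sit within 3 px of prediction. Now the first rap.

```bash
python3 -m crank '[{"dx":-0.5,"dy":0.05,"dz":0,"spin":0},{"dx":-1,"dy":0.05,"dz":0,"spin":0},{"dx":-1,"dy":0.05,"dz":0,"spin":0},{"dx":-0.2,"dy":0.05,"dz":0,"spin":0},{"dx":1.4,"dy":0.05,"dz":0,"spin":0},{"dx":3.1,"dy":0.05,"dz":0,"spin":0},{"dx":3.6,"dy":0.05,"dz":0,"spin":0},{"dx":3.6,"dy":0.05,"dz":0,"spin":0}]'
python3 - <<'E'
from h import *
go((527.6,-263.9,129))
c=capture("scene");cv2.imwrite("pics/s3.png",cv2.resize(c["frame"][130:280,240:390],(600,600)))
E
```

```text
time: 7.13
tool_pos: [527.9, -264.8, 125.9]
tcp_rot: [2.267, 1.569, -0.603]
contact_force: [-1.1, 0.7, 5.5]
grip_width: 51.3
t 7.13 pos [ 527.9 -264.8  125.9] F [-1.1  0.7  5.5] w 51.3 | shift cm [-0.31 -0.1   0.  ]
```

View pics/s3.png

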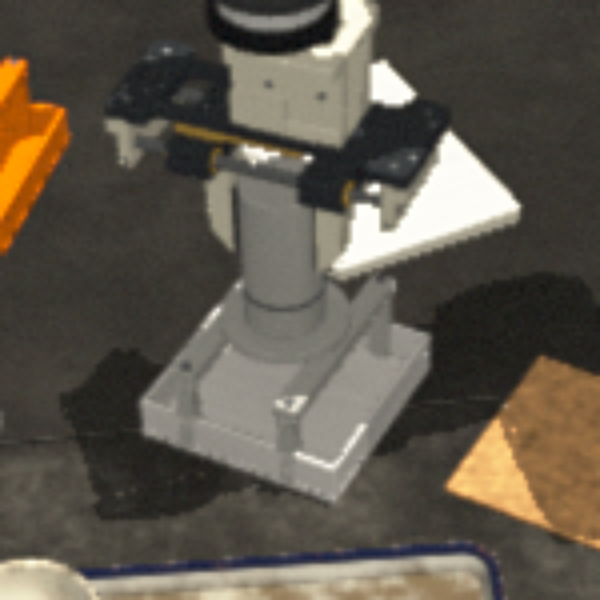

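```bash
python3 -m crank '[{"dx":-0.8,"dy":0,"dz":0,"spin":0},{"dx":-2.2,"dy":0,"dz":0,"spin":0},{"dx":-3.6,"dy":0,"dz":0,"spin":0},{"dx":-4.4,"dy":0,"dz":0,"spin":0},{"dx":-4.6,"dy":0,"dz":0,"spin":0},{"dx":-4.6,"dy":0,"dz":0,"spin":0},{"dx":-4.6,"dy":0,"dz":0,"spin":0}]'
python3 - <<'E'
from h import *
F=[]
c=capture("scene");cv2.imwrite("pics/s4.png",cv2.resize(c["frame"][130:280,240:390],(600,600)))
go((527.6,-263.9,129))
E
```

```text
time: 7.77
tool_pos: [527.1, -264.4, 170.0]
tcp_rot: [-0.795, 1.57, 2.619]
contact_force: [0.5, -0.4, -5.2]
grip_width: 50.7
t 7.82 pos [ 527.  -264.3  169.7] F [-0.6  0.2 -4.9] w 50.9 | shift cm [ 4.07 -0.02 -0.08]
```

View pics/s4.png

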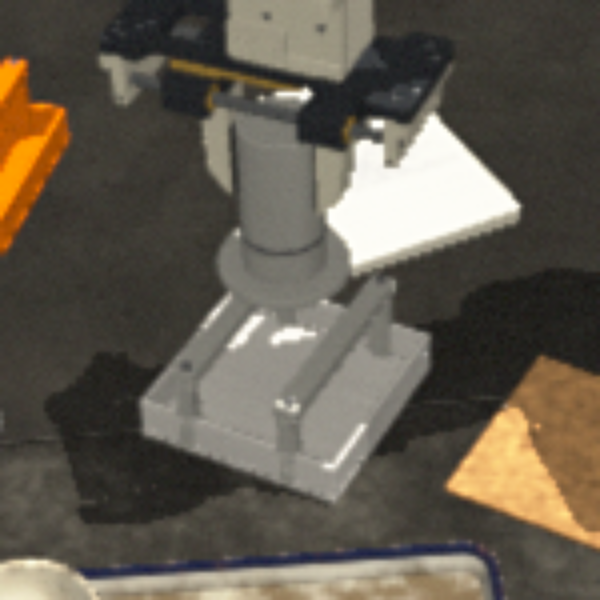

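No spacer in the tray yet, and the weight is still about 5 N. I'll do a rap slightly faster than 0.2 m/s.

```bash
python3 -m crank '[{"dx":0.7,"dy":0,"dz":0,"spin":0},{"dx":2.7,"dy":0,"dz":0,"spin":0},{"dx":4.7,"dy":0,"dz":0,"spin":0},{"dx":4.7,"dy":0,"dz":0,"spin":0},{"dx":3.9,"dy":0,"dz":0,"spin":0},{"dx":2.4,"dy":0,"dz":0,"spin":0},{"dx":0.9,"dy":0,"dz":0,"spin":0},{"dx":0,"dy":0,"dz":0,"spin":0},{"dx":0,"dy":0,"dz":0,"spin":0},{"dx":0,"dy":0,"dz":0,"spin":0},{"dx":0,"dy":0,"dz":0,"spin":0}]'
python3 - <<'E'
from h import *
c=capture("scene");cv2.imwrite("pics/s5.png",cv2.resize(c["frame"][130:280,240:390],(600,600)))
go((527.6,-263.9,129))
o=sensors.get_obs();w=capture("wrist");cv2.imwrite("pics/w5.png",w["frame"])
go((527.6,-263.9,129))
E
```

```text
time: 8.73
tool_pos: [527.0, -264.4, 170.0]
tcp_rot: [-0.794, 1.569, 2.62]
contact_force: [-0.2, 0.3, -4.1]
grip_width: 51.0
t 8.78 pos [ 526.9 -264.3  169.7] F [ 0.5  0.5 -3. ] w 51.0 | shift cm [ 4.07 -0.01 -0.08]
t 8.83 pos [ 526.9 -264.3  169.7] F [-0.4  0.4 -3.4] w 50.5 | shift cm [ 4.07 -0.02 -0.08]
```

View pics/s5.png

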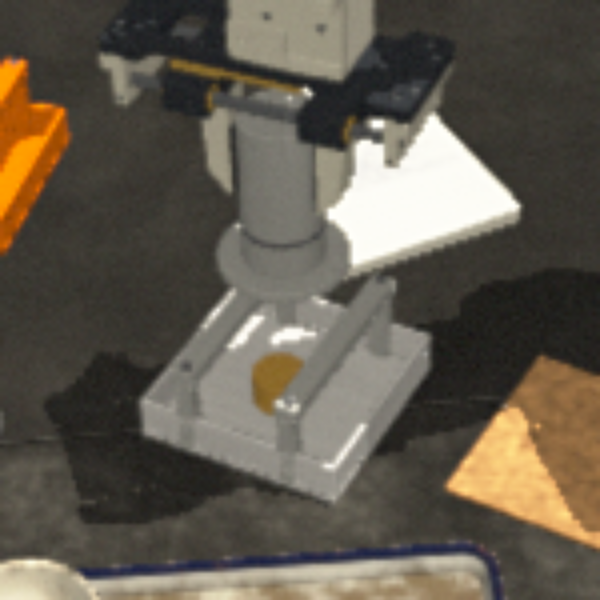

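View pics/w5.png

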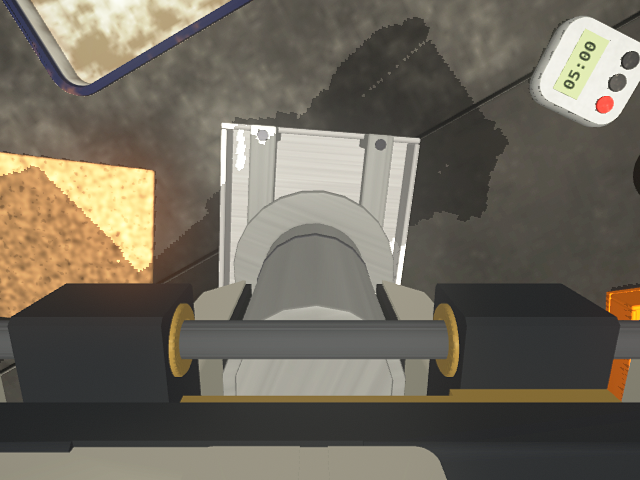

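The spacer lies in the tray at (278,383) in the crop, and the carried weight dropped to about 3.5 N. I'll check how far the mould slipped in the grip, using the far flange edge in the wrist view, and compute the shift to the mat.

```bash
python3 - <<'E'
from h import *
o=sensors.get_obs(); w=capture("wrist"); V=view(w,o)
R=Ro.from_euler('xyz',o["tcp_rot"]).as_matrix()
for m in (61,58,55,52,49):
    print(m,[proj(w,V,o["tool_pos"]+np.array([0,0,-m+8])-42*R[:,2]).round(0), proj(w,V,o["tool_pos"]+np.array([0,0,-m+110])-26*R[:,2]).round(0)])
go((453,-74.5,170))
E
```

```text
61 [array([313., 189.]), array([313., 291.])]
58 [array([313., 190.]), array([313., 295.])]
55 [array([313., 190.]), array([313., 300.])]
52 [array([313., 191.]), array([313., 304.])]
49 [array([313., 192.]), array([313., 309.])]
t 8.88 pos [ 527.  -264.4  169.8] F [-0.2 -0.  -3.8] w 51.2 | shift cm [ 1.000e-02 -2.028e+01  2.030e+00]
```

```bash
python3 -m crank '[{"dx":0,"dy":-0.3,"dz":0,"spin":0},{"dx":0,"dy":-1.2,"dz":0.1,"spin":0},{"dx":0,"dy":-2.7,"dz":0.3,"spin":0},{"dx":0,"dy":-4.7,"dz":0.5,"spin":0},{"dx":0,"dy":-7,"dz":0.7,"spin":0},{"dx":0,"dy":-9.4,"dz":0.9,"spin":0},{"dx":0,"dy":-11.8,"dz":1.2,"spin":0},{"dx":0,"dy":-14.1,"dz":1.4,"spin":0},{"dx":0,"dy":-16.2,"dz":1.6,"spin":0},{"dx":0,"dy":-18,"dz":1.8,"spin":0},{"dx":0,"dy":-19.3,"dz":1.9,"spin":0},{"dx":0,"dy":-20,"dz":2,"spin":0},{"dx":0,"dy":-20.3,"dz":2,"spin":0},{"dx":0,"dy":-20.3,"dz":2,"spin":0}]'
python3 -m crank '[{"dx":0.5,"dy":0,"dz":0,"spin":0},{"dx":1.5,"dy":0,"dz":0,"spin":0},{"dx":3,"dy":0,"dz":0,"spin":0},{"dx":4.7,"dy":0,"dz":0,"spin":0},{"dx":6.3,"dy":0,"dz":0,"spin":0},{"dx":7.7,"dy":0,"dz":0,"spin":0},{"dx":8.8,"dy":0,"dz":0,"spin":0},{"dx":9.5,"dy":0,"dz":0,"spin":0},{"dx":9.8,"dy":0,"dz":0,"spin":0},{"dx":9.9,"dy":0,"dz":0,"spin":0},{"dx":9.9,"dy":0,"dz":0,"spin":0}]'
python3 - <<'E'
from h import *
go((453,-74.5,58))
c=capture("scene");cv2.imwrite("pics/s6.png",cv2.resize(c["frame"][140:290,310:460],(600,600)))
E
```

```text
time: 10.05
tool_pos: [453.8, -74.2, 170.8]
tcp_rot: [2.23, 1.57, -0.639]
contact_force: [0.0, -0.1, -3.1]
grip_width: 50.9
time: 10.97
tool_pos: [454.0, -74.8, 71.8]
tcp_rot: [2.249, 1.57, -0.621]
contact_force: [0.7, -0.4, -3.4]
grip_width: 50.8
t 10.97 pos [454.  -74.8  71.8] F [ 0.7 -0.4 -3.4] w 50.8 | shift cm [ 1.38 -0.06  0.09]
```

View pics/s6.png

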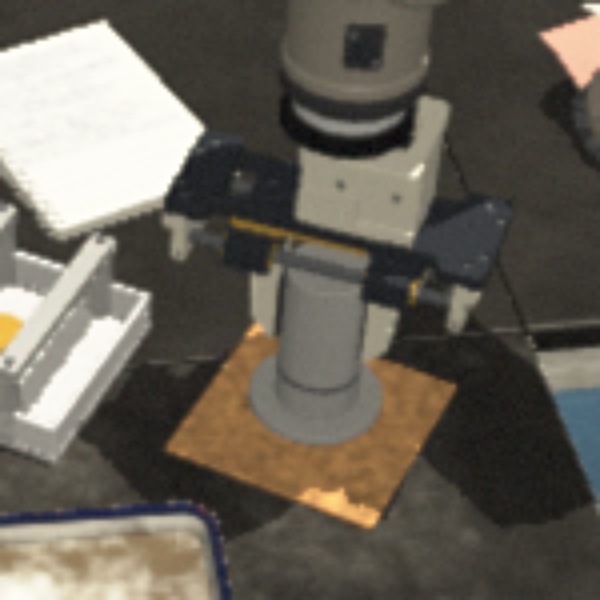

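The mould is over the mat, just clear of it. I'll lower it gently.

```bash
python3 -m crank '[{"dx":0.2,"dy":0,"dz":0,"spin":0},{"dx":0.4,"dy":0,"dz":0,"spin":0},{"dx":0.6,"dy":0,"dz":0,"spin":0},{"dx":0.75,"dy":0,"dz":0,"spin":0},{"dx":0.75,"dy":0,"dz":0,"spin":0},{"dx":0.75,"dy":0,"dz":0,"spin":0}]'
python3 -m crank '[{"dx":0.1,"dy":0,"dz":0,"spin":0},{"dx":0.2,"dy":0,"dz":0,"spin":0},{"dx":0.3,"dy":0,"dz":0,"spin":0},{"dx":0.3,"dy":0,"dz":0,"spin":0},{"dx":0.3,"dy":0,"dz":0,"spin":0}]'
python3 -m crank '[{"dx":0.1,"dy":0,"dz":0,"spin":0},{"dx":0.2,"dy":0,"dz":0,"spin":0},{"dx":0.2,"dy":0,"dz":0,"spin":0},{"dx":0.2,"dy":0,"dz":0,"spin":0}]'
```

```text
time: 11.52
tool_pos: [453.6, -74.4, 64.1]
tcp_rot: [0.006, 1.571, -2.863]
contact_force: [-0.0, -0.1, -3.0]
grip_width: 51.0
time: 11.93
tool_pos: [453.6, -74.5, 61.1]
tcp_rot: [-0.016, 1.571, -2.886]
contact_force: [0.1, -0.4, -3.8]
grip_width: 51.2
time: 12.27
tool_pos: [453.6, -74.5, 59.1]
tcp_rot: [0.005, 1.571, -2.865]
contact_force: [0.4, -0.8, -3.0]
grip_width: 50.8
```

```bash
for i in 1; do python3 -m crank '[{"dx":0.1,"dy":0,"dz":0,"spin":0},{"dx":0.15,"dy":0,"dz":0,"spin":0},{"dx":0.15,"dy":0,"dz":0,"spin":0}]'; done
python3 -m crank '[{"dx":0.1,"dy":0,"dz":0,"spin":0},{"dx":0.1,"dy":0,"dz":0,"spin":0},{"dx":0.1,"dy":0,"dz":0,"spin":0}]'
```

```text
time: 12.52
tool_pos: [453.7, -74.5, 57.6]
tcp_rot: [0.952, 1.571, -1.918]
contact_force: [-0.3, -0.3, -3.3]
grip_width: 50.5
time: 12.77
tool_pos: [453.7, -74.5, 57.5]
tcp_rot: [2.439, 1.57, -0.431]
contact_force: [-2.8, 1.6, 6.3]
grip_width: 50.9
```

There is contact at TCP z=57.5, so I'll release and retreat straight up.

```bash
python3 -m crank '[{"dx":0,"dy":0,"dz":0,"spin":0},{"dx":0,"dy":0,"dz":0,"spin":0},{"dx":0,"dy":0,"dz":0,"spin":0},{"dx":0,"dy":0,"dz":0,"spin":0},{"dx":0,"dy":0,"dz":0,"spin":0},{"dx":0,"dy":0,"dz":0,"spin":0},{"dx":0,"dy":0,"dz":0,"spin":0},{"dx":0,"dy":0,"dz":0,"spin":0},{"dx":0,"dy":0,"dz":0,"spin":0},{"dx":0,"dy":0,"dz":0,"spin":0}]' 100
python3 -m crank '[{"dx":-0.5,"dy":0,"dz":0,"spin":0},{"dx":-1.5,"dy":0,"dz":0,"spin":0},{"dx":-3,"dy":0,"dz":0,"spin":0},{"dx":-5,"dy":0,"dz":0,"spin":0},{"dx":-7,"dy":0,"dz":0,"spin":0},{"dx":-9,"dy":0,"dz":0,"spin":0},{"dx":-11,"dy":0,"dz":0,"spin":0},{"dx":-13,"dy":0,"dz":0,"spin":0},{"dx":-14,"dy":0,"dz":0,"spin":0},{"dx":-14,"dy":0,"dz":0,"spin":0},{"dx":-14,"dy":0,"dz":0,"spin":0}]'
python3 - <<'E'
from h import *
go((453,-74.5,58))
for n in ("scene","wrist"):
    c=capture(n);cv2.imwrite(f"pics/{n}7.png",c["frame"])
E
```

```text
time: 13.6
tool_pos: [453.7, -74.5, 56.7]
tcp_rot: [1.194, 1.571, -1.676]
contact_force: [0.4, -0.1, -0.2]
grip_width: 91.7
time: 14.52
tool_pos: [453.7, -74.4, 197.0]
tcp_rot: [2.48, 1.57, -0.39]
contact_force: [-0.6, -0.0, -0.2]
grip_width: 91.8
t 14.52 pos [453.7 -74.4 197. ] F [-0.6 -0.  -0.2] w 91.8 | shift cm [13.9  -0.02  0.08]
```

View pics/scene7.png

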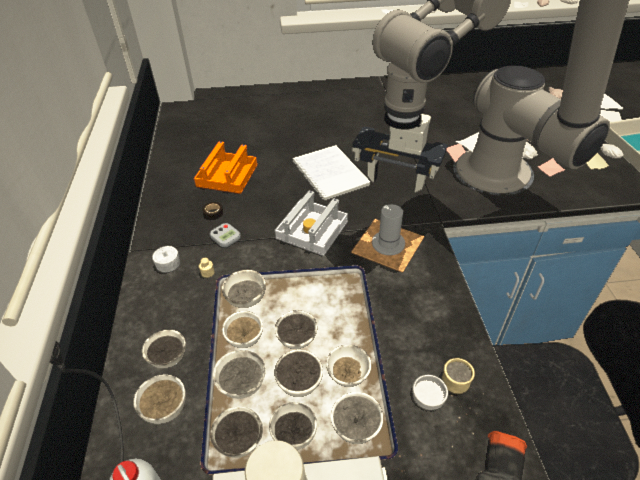

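View pics/wrist7.png

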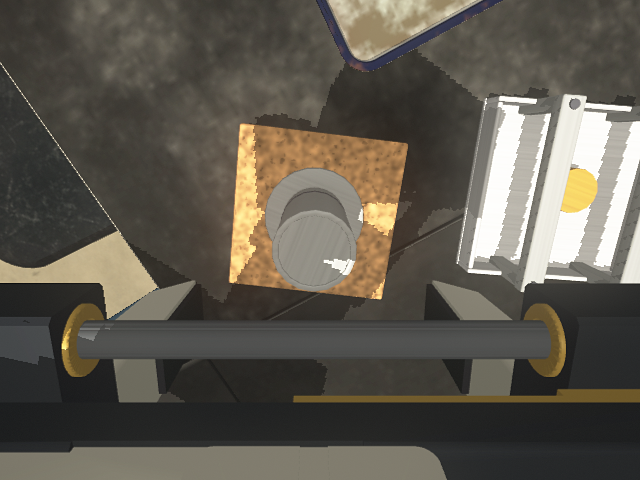

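The mould stands upright near the middle of the mat, with its flange at wrist (315,213). The spacer lies in the tray at (577,190), the other things are where they were, and the gripper is clear. Handing in.

```bash
python3 -c "
from plant import bot
print(bot.close_job())"
```

```text
the job is handed in; nothing more can be done
None
```

The job is done and handed in at about 14.6 s of the 45 s allowed. I gripped the mould, carried it mouth down to the grey stand and rapped its flange midway between the rails. The first rap, at about 0.2 m/s, did not free the spacer. The second, at about 0.24 m/s, did. I then stood the empty mould mouth down on the cork mat, let go and raised the open gripper clear.

- **Spacer:** the last pictures show it lying in the catch tray. The weight on the wrist also fell, from about 5 N to about 3.5 N.
- **Mould:** it stands upright near the middle of the mat.
- **Other things:** they look undisturbed in the last scene picture; I checked this by eye only.
- **Slip:** the raps pushed the mould up about 8 mm in the grip, so it met the mat lower than planned. I set it down by feel, with about 10 N of contact.
- **Measurements:** the two fixed cameras agreed to within about 3 mm on the stand and mat centres. The stand's screws in the wrist view were up to 3 px from where I predicted.
- **Forces:** I only saw forces at the end of each move, so the peak during the raps was not recorded.

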